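# Isolate the laser, clear the optical bench, rack the filter cubes, power up again

### The arm

A 6-joint arm with a two-finger parallel gripper is mounted at the origin on the work surface. World frame = base frame: x ahead of the robot, y to its left, z up, the work surface at z = 0. Lengths are in m, angles in rad, forces in N, time in s.
With the tool pointing down it reaches from about 0.375 to 0.75 m from the base axis. Payload 9 kg.
Tool frame: the origin (TCP) lies at the very end of the fingers, on their centre line; the grasp point (between the pads) lies 19 mm behind it (arm.grip_depth is the distance from the TCP to the grasp point, in m); z points along the fingers, y is the line along which they close (so a half turn about z gives the same grasp; the last joint's range is limited). The gripper opens to 85 mm and grips with 20 to 120 N. Pads are 22 mm wide; open, the fingers measure 114 mm over their backs; the gripper's body (76 mm by 85 mm) begins 54 mm behind the grasp point. The pads swing forward as they close: fully open they stand 13 mm farther back than shut.
Start: joints at [1.025, 0.104, 0.097, 1.564, 0, 1.353], TCP at [0.193, 0.568, 0.231] pointing down, gripper open.
Joint ranges: [-2.99, 2.99], [-0.84, 1.86], [-1.1, 1.16], [-1.84, 2.11], [-1.51, 1.56], [-3.14, 3.14]. Speed limits (rad/s): [2.22, 2.22, 2.57, 3.14, 3.14, 3.14].

### API

Orientations are given as a unit quaternion [w, x, y, z].
In Python, from cell import arm gives the robot as it stands.
- The arm moves only by the tool move_arm, never from a script. Its argument "steps" is a list of rows, each a list of 6 numbers: the shift along the world's x, y, z normalised to -1 to 1, where 1 is 1 m, then the turn, a rotation vector about the world's x, y, z normalised to -1 to 1, where 1 is 30 degrees. In form: [[tx, ty, tz, wx, wy, wz], ...]. A call has 1 to 12 rows; each row shifts and turns the commanded pose from where the row before left it; what a row does not reach is not made up. A row lasts 1/10 s, in which the tool goes at most 50 mm and 8.59 degrees, less where a joint would pass 70% of its speed; a pose out of reach is approached as far as the arm can. A call with a number of a shift or a turn outside -1 to 1 is refused whole. A call with a gripper value outside its range is refused whole. "jaw" is the closure, from 0 (fully open) to 1 (shut), set as the call begins (left out, the last holds). The fingers move at their own pace and stop on an object; "force" is the grip in N (left out, the last holds). Time passes only in rows, so rows that do not move let the fingers close. It gives the time, the measured TCP pose, the force, the opening and the grip force at its end, in the units of the state.
- arm.observe(): the state, without advancing time (a new reading comes with each control period).
- arm.snapshot(name): name is "scene" or "top"; returns a dict with "color" (400x640x3 uint8, blue, green, red), "fovy" (degrees; the focal length in pixels is half the picture's height over the tangent of half this angle, whatever the lens; pixels are square), "cx", "cy" (the principal point, pixels), "k1" (the pictures are not rectified: a ray, as slopes to the right and down, at radius r is drawn at 1 + k1 r^2 times it, then the intrinsics apply), "extrinsics" (4x4, takes a point from world to camera coordinates). Camera axes: x right, y down, z forward; pixel columns grow to the right and rows downward; lengths in m; the calibration is good to about 2 mm. A picture is of the moment at which its call begins. There is no depth.
- arm.job_done(): hands the job in; it is judged then, once.
The state is a dict: "time_s": time; "joints": joint angles; "joint_vel": joint speeds; "joint_torque": joint torques, N m; "tcp_pos": TCP position; "eef_rot": TCP orientation; "wrist_force": force on the tool from outside, world axes, zero at the start; "torque": the same for the moment, N m; "opening": finger opening in m; "finger_force": force on a finger pad.
Only numpy, scipy, OpenCV 4.12 (cv2) and the standard library are available. Lean on these libraries where they do the work, as an engineer would, in place of code of your own. Each camera call takes 0.05 s, during which the arm holds its last target. There are 200 camera calls.

### The job

Switch the laser off at its isolator (yellow box, red handle), and while it is off put every pink foam offcut into the blue waste bin and stand each filter cube upright on the shelf, centred on the label of its own colour and square to it, so they make a neat row. When everything is away, switch the laser back on. Leave the lamp's isolator on, and the oil bottle, objective and screwdriver where they are.

Things in the scene. Friction and masses are not known exactly. Their poses are not given: they have to be found in the camera images.
- laser_box: yellow box with a red handle: the laser's isolator (the one to operate). Fixed box 110 (x) x 70 (y) x 50 high; origin: centre of its underside. A green dot on its top marks the ON side (box +x), a white dot the OFF side (box -x).
- laser (a joint): toggle handle of that box: hinged on the box y axis, 52 mm above its underside, over its centre; stem 12 mm thick; head 22 (x) x 34 (y) x 36 high, its middle 70 mm and its end 88 mm from the hinge. +0.5 = ON (leans to box +x), 0 upright, -0.5 = OFF (leans to box -x). An over-centre spring snaps it to whichever side of upright it is on; about 4 N at the head tips it over.
- laser_tip (a point): point near the end of that handle, on its axis, 85 mm from the hinge.
- lamp_box: grey box with a black handle: the microscope lamp's isolator (leave it on). Fixed box 110 (x) x 70 (y) x 50 high; origin: centre of its underside. A green dot on its top marks the ON side (box +x), a white dot the OFF side (box -x).
- lamp (a joint): toggle handle of that box: hinged on the box y axis, 52 mm above its underside, over its centre; stem 12 mm thick; head 22 (x) x 34 (y) x 36 high, its middle 70 mm and its end 88 mm from the hinge. +0.5 = ON (leans to box +x), 0 upright, -0.5 = OFF (leans to box -x). An over-centre spring snaps it to whichever side of upright it is on; about 4 N at the head tips it over.
- lamp_tip (a point): point near the end of that handle, on its axis, 85 mm from the hinge.
- shelf: low aluminium shelf, fixed: board 130 (x) x 260 (y), its top face 40 mm above the table, an upstand 8 mm higher along its far (+x) edge. Origin: centre of its underside at table height. Three coloured labels lie in a row along its y, 60 mm apart, on its middle line.
- label_red: red square label 50 x 50, flat on the shelf (no thickness to speak of), axes parallel to the shelf's. Origin: its centre, on the shelf's top face. Which colour is in which place varies.
- cube_red: filter cube, black with a red top, 44 x 44 and 40 high, 0.12 kg, loose, standing upright on the table; may be absent. Origin: centre of its underside, z up. Any of its four sides may face forward.
- label_green: green square label 50 x 50, flat on the shelf (no thickness to speak of), axes parallel to the shelf's. Origin: its centre, on the shelf's top face. Which colour is in which place varies.
- cube_green: filter cube, black with a green top, 44 x 44 and 40 high, 0.12 kg, loose, standing upright on the table; may be absent. Origin: centre of its underside, z up. Any of its four sides may face forward.
- label_blue: blue square label 50 x 50, flat on the shelf (no thickness to speak of), axes parallel to the shelf's. Origin: its centre, on the shelf's top face. Which colour is in which place varies.
- cube_blue: filter cube, black with a blue top, 44 x 44 and 40 high, 0.12 kg, loose, standing upright on the table; may be absent. Origin: centre of its underside, z up. Any of its four sides may face forward.
- scrap0: offcut of stiff pink packing foam, stepped: 48 (x) x 30 (y) and 18 high, with a second step 26 (x) x 30 (y) x 12 on it centred at x = -8 (30 high in all); about 15 g; loose; may be absent. Origin: centre of its underside; take it across its y.
- scrap1: offcut of stiff pink packing foam, stepped: 48 (x) x 30 (y) and 18 high, with a second step 26 (x) x 30 (y) x 12 on it centred at x = -8 (30 high in all); about 15 g; loose; may be absent. Origin: centre of its underside; take it across its y.
- scrap2: offcut of stiff pink packing foam, stepped: 48 (x) x 30 (y) and 18 high, with a second step 26 (x) x 30 (y) x 12 on it centred at x = -8 (30 high in all); about 15 g; loose; may be absent. Origin: centre of its underside; take it across its y.
- scrap3: offcut of stiff pink packing foam, stepped: 48 (x) x 30 (y) and 18 high, with a second step 26 (x) x 30 (y) x 12 on it centred at x = -8 (30 high in all); about 15 g; loose; may be absent. Origin: centre of its underside; take it across its y.
- bin: open blue waste bin, fixed: 200 (x) x 150 (y), 90 high, walls and floor 4 thick. Origin: centre of its underside.
- oil: small amber bottle, 34 wide, 75 high, standing loose; leave it. Origin: centre of its underside.
- objective: brass and steel microscope objective, 32 wide, 50 high, standing loose; leave it. Origin: centre of its underside.
- driver: screwdriver 160 long lying loose beyond the shelf; leave it. Its length is along its x.

How it is judged:
By the outcome, as a careful person would: the job done as asked, in the order asked, and still so for the second after the job is handed in, with the robot touching nothing.
Of cube_red, cube_green, cube_blue only 2 to 3 are there at a start; the rules pass over those that are not, and their reading is None.
Of scrap0, scrap1, scrap2, scrap3 only 3 to 4 are there at a start; the rules pass over those that are not, and their reading is None.
At some moment in a run one of cube_red, cube_green, cube_blue, scrap0, scrap1, scrap2, scrap3 may be knocked a few centimetres aside while the robot is not near it.
It also fails if it takes over 208 s, if anything falls off the work surface, if the arm or the gripper's body presses on something with over 40 N, if the wrist force passes 120 N, or if a joint passes its speed limit or range.

## Working session

There is one attempt and no reset: what is moved stays moved. The work goes in short steps, Python scripts to look and compute and a tool call to move; the robot and the scene stay as the last step left them, time stands still between calls to the robot, and variables do not carry over. Pictures are saved under pics/ and viewed, at most 14 in all, crops included, and the job is handed in when it is done.

Besides the shell and the picture viewer there is one more tool, called after "Emit:" by a JSON object that holds its "fn" and its "kwargs". move_arm: Moves the arm, as the interface text tells. Scaled input: -1 to 1 covers 1 m each way for a shift and 30 degrees each way for a turn. Its arguments: {"type":"object","properties":{"steps":{"type":"array"},"jaw":{"type":"number"},"force":{"type":"number"}},"required":["steps"]}

```bash
ls; mkdir -p pics
python3 - <<'E'
from cell import arm
import cv2, numpy as np
for n in("scene","top"):
    s=arm.snapshot(n); cv2.imwrite(f"pics/{n}0.png",s["color"])
    E=np.array(s["extrinsics"]);print(n,s["fovy"],s["cx"],s["cy"],s["k1"],-E[:3,:3].T@E[:3,3]);print(E.round(3))
o=arm.observe();print(o);print(arm.grip_depth)
E
```

```text
pics
scene 51.513292607870966 323.03788593778984 204.79072466316853 0.03356956360180606 [ 1.32007355 -0.23656096  0.89142575]
[[ 0.347  0.938 -0.017 -0.222]
 [ 0.669 -0.26  -0.696 -0.324]
 [-0.657  0.231 -0.718  1.562]
 [ 0.     0.     0.     1.   ]]
top 47.452483375594205 321.3994493344165 211.38212771847506 -0.046787914589392396 [0.49220601 0.02867955 1.32239148]
[[ 0.02  -1.     0.009  0.006]
 [-0.996 -0.021 -0.082  0.599]
 [ 0.082 -0.008 -0.997  1.278]
 [ 0.     0.     0.     1.   ]]
{'time_s': 0.1, 'joints': array([1.02528297e+00, 1.04669716e-01, 9.65737242e-02, 1.56393293e+00,
       3.10299027e-05, 1.35311683e+00]), 'joint_vel': array([ 0.00049182, -0.00090244,  0.00340931, -0.00028399,  0.00075855,
       -0.00108051]), 'joint_torque': array([ 4.98910566e-03, -5.58207178e+01,  5.04720068e+01,  1.30629132e-02,
       -2.27208143e-04,  1.51906391e-05]), 'tcp_pos': array([0.19300551, 0.56779092, 0.23059715]), 'eef_rot': array([-2.43909108e-04,  1.63183856e-01,  9.86595484e-01, -5.66188663e-04]), 'wrist_force': array([ 0.00375271,  1.20572715, -0.00385938]), 'torque': array([ 0.01989632, -0.00326865, -0.00997411]), 'finger_force': 0.0, 'opening': 0.08543617149662602}
0.0187
```

View pics/scene0.png

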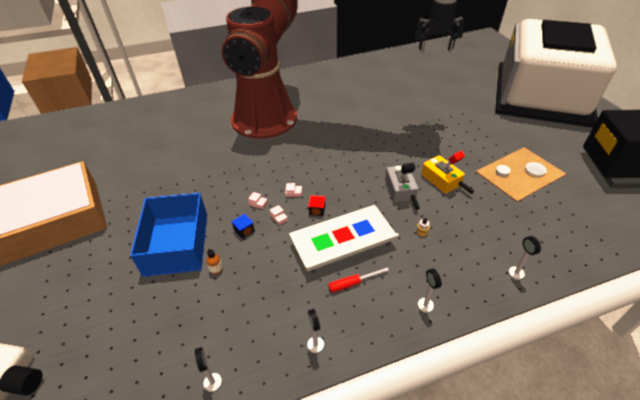

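View pics/top0.png

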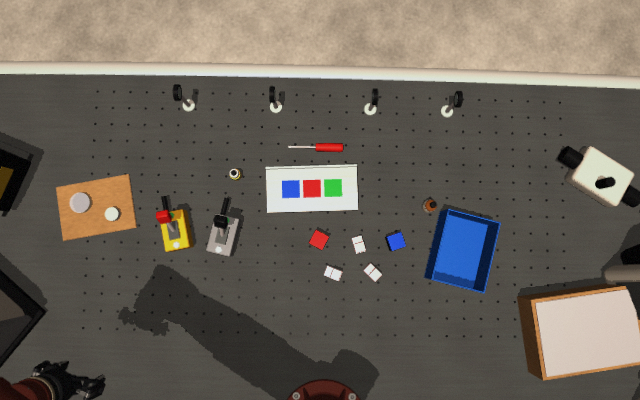

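The top view shows the laser isolator at (174,232), the lamp isolator at (222,235), and labels in the order blue, red, green at (290/312/333,188). The red cube is at (319,240) and the blue cube at (396,241). There are three scraps at (359,245), (333,273) and (373,273), and the bin is at (462,250). There's no green cube.

```bash
cat > h.py <<'E'
import cv2, numpy as np
from cell import arm
class Cam:
    def __init__(s,name,save=None):
        d=arm.snapshot(name); s.img=d["color"].copy(); f=s.img.shape[0]/2/np.tan(np.radians(d["fovy"])/2)
        s.K=np.array([[f,0,d["cx"]],[0,f,d["cy"]],[0,0,1.]]); s.D=np.array([d["k1"],0,0,0.])
        E=np.array(d["extrinsics"]); s.R,s.t=E[:3,:3],E[:3,3]; s.c=-s.R.T@s.t
        if save: cv2.imwrite(f"pics/{save}.png",s.img)
    def ray(s,uv):
        n=cv2.undistortPoints(np.float64(uv).reshape(-1,1,2),s.K,s.D)[:,0]
        return np.c_[n,np.ones(len(n))]@s.R
    def onz(s,uv,z):
        r=s.ray(uv); return s.c+r*((z-s.c[2])/r[:,2])[:,None]
    def px(s,P):
        return cv2.projectPoints(np.float64(P).reshape(-1,1,3),cv2.Rodrigues(s.R)[0],s.t,s.K,s.D)[0][:,0]
def tri(a,ua,b,ub):
    ra,rb=a.ray([ua])[0],b.ray([ub])[0]
    k=np.linalg.lstsq(np.c_[ra,-rb],b.c-a.c,rcond=None)[0]
    p,q=a.c+k[0]*ra,b.c+k[1]*rb
    return (p+q)/2,np.linalg.norm(p-q)
def mask(c,col):
    h,s,v=[x.astype(int) for x in cv2.split(cv2.cvtColor(c.img,cv2.COLOR_BGR2HSV))]
    if col=="red": m=((h<8)|(h>172))&(s>170)&(v>90)
    if col=="blue": m=(h>105)&(h<130)&(s>150)&(v>90)
    if col=="green": m=(h>45)&(h<75)&(s>120)&(v>90)
    if col=="pink": m=((h<15)|(h>160))&(s>12)&(s<110)&(v>150)
    if col=="yellow": m=(h>20)&(h<32)&(s>150)&(v>90)
    return m.astype(np.uint8)*255
def blobs(m,amin=15):
    out=[]
    for c in cv2.findContours(m,cv2.RETR_EXTERNAL,cv2.CHAIN_APPROX_NONE)[0]:
        k=np.zeros_like(m); cv2.drawContours(k,[c],-1,255,-1); M=cv2.moments(k&m,True)
        if M["m00"]>=amin: out.append((M["m10"]/M["m00"],M["m01"]/M["m00"],M["m00"],c[:,0]))
    return out
E
python3 - <<'E'
from h import *
t=Cam("top");s=Cam("scene")
for c,w in((t,(150,140,510,300)),(s,(125,140,485,300))):
    for col in("red","blue","green","pink","yellow"):
        print(col,[(round(b[0],1),round(b[1],1),int(b[2])) for b in blobs(mask(c,col)) if w[0]<b[0]<w[2] and w[1]<b[1]<w[3]])
    n="top" if c is t else "scene"
    if c is t: cv2.imwrite("pics/t1.png",cv2.resize(c.img[160:300,300:510],None,fx=3.8,fy=3.8,interpolation=cv2.INTER_CUBIC))
    else: cv2.imwrite("pics/s1.png",cv2.resize(c.img[150:290,220:480],None,fx=3,fy=3,interpolation=cv2.INTER_CUBIC))
E
```

```text
red [(318.5, 239.5, 239), (162.8, 216.4, 152), (311.4, 187.9, 276), (329.1, 146.9, 233)]
blue [(395.8, 241.0, 243), (461.2, 251.1, 3174), (290.1, 189.0, 291)]
green [(332.6, 187.4, 290)]
pink [(372.2, 269.2, 16), (222.0, 239.4, 291), (313.0, 197.0, 15), (308.6, 146.6, 25), (294.2, 146.4, 18)]
yellow [(175.0, 235.4, 464)]
red [(343.9, 283.0, 330), (342.7, 234.5, 213), (316.5, 201.5, 191), (456.4, 156.8, 121)]
blue [(362.9, 227.5, 198), (241.8, 222.0, 208), (169.9, 235.4, 4212)]
green [(322.2, 241.6, 242)]
pink [(374.0, 272.8, 105), (423.6, 222.9, 48), (278.2, 213.8, 195), (256.6, 199.6, 211), (292.7, 189.2, 205), (411.7, 181.4, 103), (393.7, 177.3, 163)]
yellow [(456.0, 171.6, 95), (435.6, 169.3, 147), (440.7, 159.1, 49)]
```

View pics/t1.png

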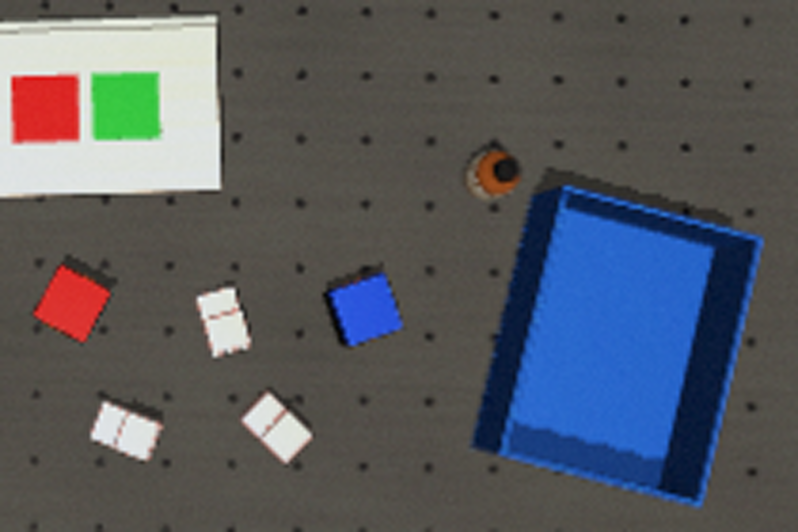

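View pics/s1.png

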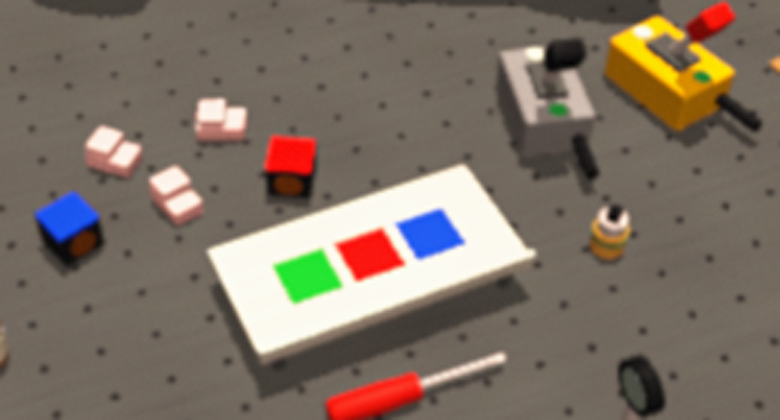

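The crops show the red and blue cubes upright and three pale scraps, each with a visible step line. The lamp and laser handles both lean toward their green dots, on the far side. Next I'll measure everything.

```bash
cat >> h.py <<'E'
def quad_on(c,cnt,z):
    P=c.onz(cnt,z)[:,:2]; r=cv2.minAreaRect(np.float32(P*1000)); return r
def near(c,col,uv,amin=15,m=None):
    return min(blobs(mask(c,col) if m is None else m,amin),key=lambda b:np.hypot(b[0]-uv[0],b[1]-uv[1]))
def white(c):
    h,s,v=cv2.split(cv2.cvtColor(c.img,cv2.COLOR_BGR2HSV)); return ((v>140)&(s<100)).astype(np.uint8)*255
E
python3 - <<'E'
from h import *
t=Cam("top");s=Cam("scene")
np.set_printoptions(suppress=True,precision=4)
for n,col,a,b in(("Lb","blue",(290,189),(363,227)),("Lr","red",(311,188),(343,234)),("Lg","green",(333,187),(322,242)),("Cr","red",(318,240),(316,201)),("Cb","blue",(396,241),(242,222)),("Hd","red",(163,216),(456,157))):
    A,B=near(t,col,a),near(s,col,b); z=.04
    p,e=tri(t,A[:2],s,B[:2]); print(n,p,"gap",e.round(4),"z.04:",t.onz([A[:2]],z)[0][:2],s.onz([B[:2]],z)[0][:2],
      [np.round(np.hstack([*quad_on(c,q[3],z)]),1) for c,q in((t,A),(s,B))])
for u in((359,245),(333,273),(373,273)):
    A=near(t,0,u,m=white(t)); print("S",A[:3],t.onz([A[:2]],.02)[0],np.round(np.hstack([*quad_on(t,A[3],.02)]),1), cv2.boxPoints(quad_on(t,A[3],.02)).round(0).tolist())
A=near(t,0,(311,170),200,m=white(t));r=quad_on(t,A[3],.04);print("shelf",np.round(np.hstack([*r]),1))
# upper step tops: triangulate centres from crops by hand
for a,b in (((218.5+8,337),(171,181)),((107+3,421),(210,110)),((263-0,409),(105,140))):
    pass
cv2.imwrite("pics/z1.png",np.vstack([cv2.resize(t.img[228:284,318:392],(740,560),interpolation=cv2.INTER_CUBIC)]))
cv2.imwrite("pics/z2.png",cv2.resize(np.vstack([s.img[180:225,240:310]]),(770,495),interpolation=cv2.INTER_CUBIC))
E
```

```text
Lb [0.6598 0.1086 0.0395] gap 0.0006 z.04: [0.6599 0.1089] [0.6601 0.1082] [array([660. , 108.7,  48.2,  48.6,   4.8]), array([659.6, 108. ,  43.1,  43.7,   2.4])]
Lr [0.6639 0.0481 0.0405] gap 0.001 z.04: [0.6641 0.0486] [0.6634 0.0478] [array([663.9,  49.7,  45.8,  45.5,   1.2]), array([663.4,  47.9,  43.5,  45. ,   1.9])]
Lg [ 0.6668 -0.0118  0.0404] gap 0.0004 z.04: [ 0.6669 -0.0116] [ 0.6664 -0.0119] [array([667. , -11.9,  48.2,  48.4,   6.8]), array([666.1, -11.6,  45.7,  46.4,   2.5])]
Cr [0.5185 0.0253 0.0369] gap 0.0001 z.04: [0.5185 0.0253] [0.5214 0.0243] [array([518.7,  25.9,  42.7,  44. ,  64.5]), array([521.2,  25.1,  46.3,  49.5,  62.2])]
Cb [ 0.5182 -0.1939  0.0365] gap 0.0012 z.04: [ 0.5183 -0.1926] [ 0.5213 -0.1946] [array([ 518.8, -192.7,   43.5,   44.1,   19.3]), array([ 520.8, -194.4,   46.9,   45.4,   20.1])]
Hd [0.569  0.4411 0.1161] gap 0.0011 z.04: [0.5741 0.4676] [0.4952 0.5069] [array([573.3, 467.6,  38. ,  37.3,  19.7]), array([494.4, 507.5,  29.1,  72.6,  19.3])]
S (358.3837209302326, 244.22093023255815, 172.0) [ 0.5076 -0.0889  0.02  ] [507.6 -88.6  46.9  29.9  19.3] [[481.0, -82.0], [490.0, -110.0], [535.0, -95.0], [525.0, -67.0]]
S (332.69714285714286, 273.21714285714285, 175.0) [ 0.4239 -0.017   0.02  ] [423.7 -17.   47.4  29.4  69.4] [[402.0, -34.0], [429.0, -44.0], [446.0, 0.0], [418.0, 10.0]]
S (372.2849162011173, 272.24581005586595, 179.0) [ 0.4288 -0.1297  0.02  ] [ 428.7 -129.6   46.3   28.2   46.1] [[403.0, -137.0], [423.0, -156.0], [455.0, -123.0], [435.0, -103.0]]
shelf [664.4  49.  131.7 260.3   2.9]
```

View pics/z1.png

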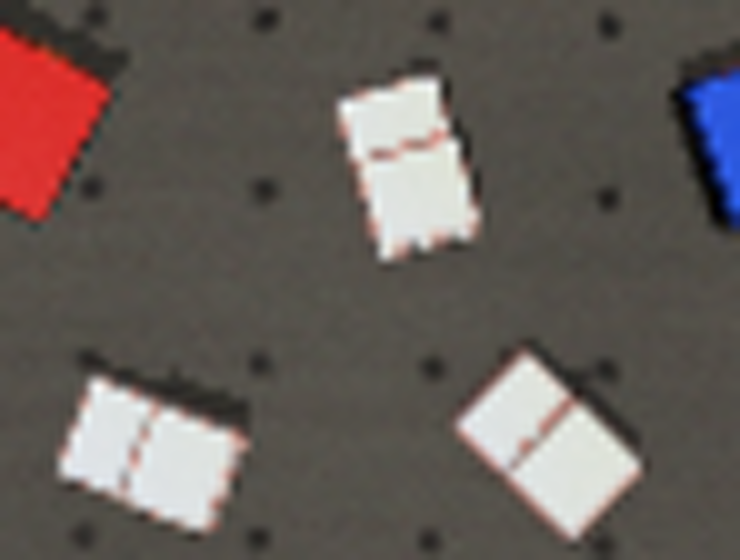

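View pics/z2.png

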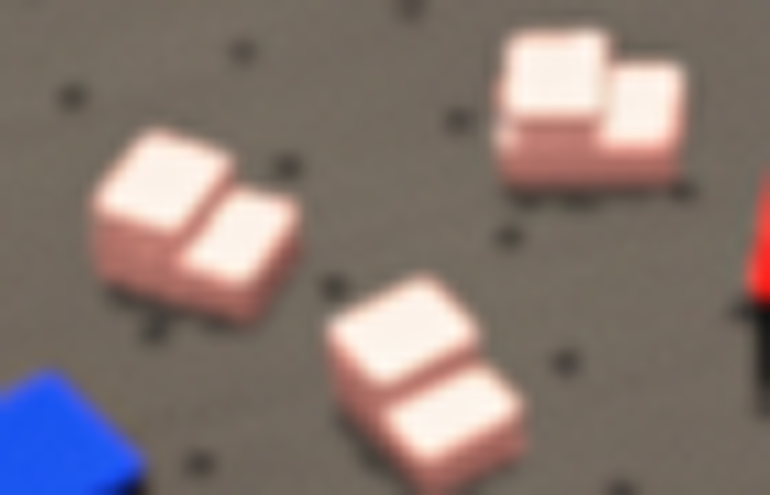

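Run:
```python
from h import *
t=Cam("top");s=Cam("scene")
np.set_printoptions(suppress=True,precision=4)
Z=lambda u,v:(318+(u+.5)/10-.5,228+(v+.5)/10-.5); W=lambda u,v:(240+(u+.5)/11-.5,180+(v+.5)/11-.5)
for n,a,b in(("A",(423,200),(403,332)),("B",(187,468),(555,77)),("C",(577,470),(165,182))):
    print("step top",n,*tri(t,Z(*a),s,W(*b)))
A=near(t,"yellow",(175,235),100); print("ybox",np.round(np.hstack([*quad_on(t,A[3],.05)]),1))
def shades(c,x0,x1,y0,y1,kind):
    h,S,v=[q.astype(int) for q in cv2.split(cv2.cvtColor(c.img,cv2.COLOR_BGR2HSV))]
    m=((h>40)&(h<90)&(S>90)&(v>40)) if kind=="g" else ((v>150)&(S<70))
    k=np.zeros(m.shape,np.uint8);k[y0:y1,x0:x1]=255
    return [np.array(b[:3]).round(1).tolist()for b in blobs((m*255).astype(np.uint8)&k,3)]
for k in "gw":
    print(k,shades(t,150,245,205,260,k),shades(s,385,480,150,210,k))
A=near(t,"blue",(461,251),1000);print("bin mask",np.round(np.hstack([*quad_on(t,A[3],.09)]),1),cv2.boxPoints(quad_on(t,A[3],.09)).round(0).tolist())
# rim corners by hand from crop t1 (3.8x) 
T=lambda u,v:(300+u/3.8-.4,160+v/3.8-.4)
print("rim",t.onz([T(548,186),T(763,238),T(702,506),T(475,448)],.09))
cv2.imwrite("pics/z3.png",np.hstack([cv2.resize(t.img[195:260,150:250],(400,260),interpolation=cv2.INTER_CUBIC),cv2.resize(s.img[145:210,380:480],(400,260),interpolation=cv2.INTER_CUBIC)]))
```

```text
step top A [ 0.4984 -0.0919  0.0272] 0.001379156212410636
step top B [ 0.4215 -0.0263  0.0288] 0.0010373533542137154
step top C [ 0.423  -0.1367  0.0291] 0.000883310681248009
ybox [531.4 431.8  98.   68.2  13.8]
g [[227.4, 219.5, 10.0], [171.7, 214.5, 11.0]] [[405.7, 186.4, 18.0], [453.5, 175.0, 10.0]]
w [[175.9, 244.5, 27.0], [220.5, 231.3, 13.0], [169.4, 226.8, 12.0], [221.8, 240.4, 454.0]] [[411.5, 181.5, 108.0], [394.4, 175.6, 196.0], [433.9, 160.1, 14.0]]
bin mask [ 495.8 -375.9  151.   200.1   76.6] [[381.0, -426.0], [576.0, -473.0], [611.0, -326.0], [416.0, -279.0]]
rim [[ 0.6086 -0.3154  0.09  ]
 [ 0.5743 -0.4722  0.09  ]
 [ 0.3821 -0.4263  0.09  ]
 [ 0.4206 -0.263   0.09  ]]
```

View pics/z3.png

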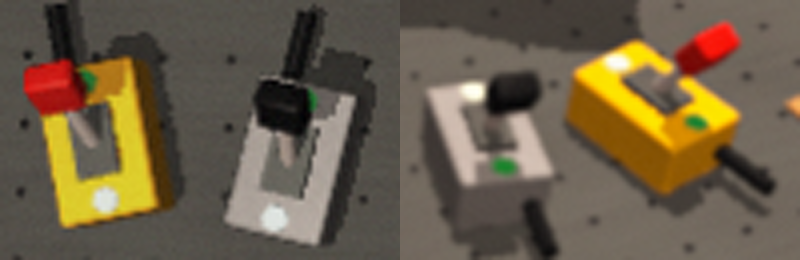

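Run:
```python
from h import *
t=Cam("top");s=Cam("scene")
w=s.onz([(433.9,160.1)],.05)[0];g=s.onz([(453.5,175.0)],.05)[0];wt=t.onz([(175.9,244.5)],.05)[0]
P=lambda u,v:(150+(u+.5)/4-.5,195+(v+.5)/4-.5)
e=t.onz([P(62,226),P(158,212),P(133,58),P(42,120)],.05)
d=g-w;print(w,g,wt,"tri",tri(t,(175.9,244.5),s,(433.9,160.1)),"mid",(w+g)/2,"yaw",np.degrees(np.arctan2(d[1],d[0])),np.hypot(*d[:2]))
for a,b in((0,3),(1,2),(1,0)): v=e[b]-e[a];print(np.degrees(np.arctan2(v[1],v[0])),np.hypot(*v[:2]))
print(e)
```

```text
[0.49293616 0.42485548 0.05      ] [0.57501636 0.4428628  0.05      ] [0.49565886 0.42359334 0.05      ] tri (array([0.49564199, 0.42271876, 0.05274908]), np.float64(4.490014005256005e-05)) mid [0.53397626 0.43385914 0.05      ] yaw 12.3739093248603 0.08403226512669688
13.424731953227033 0.0758129104010877
11.735367785667407 0.1097381247272851
99.55357341734678 0.06796405115080008
[[0.4765158  0.45308361 0.05      ]
 [0.48779578 0.38606217 0.05      ]
 [0.5952401  0.40838199 0.05      ]
 [0.55025718 0.47068493 0.05      ]]
```

Emit:
{"fn": "move_arm", "kwargs": {"steps": [[0.037, -0.013, 0, 0, 0, -0.2], [0.037, -0.013, 0, 0, 0, -0.2], [0.037, -0.013, 0, 0, 0, -0.2], [0.037, -0.013, 0, 0, 0, -0.2], [0.037, -0.013, 0, 0, 0, -0.2], [0.037, -0.013, 0, 0, 0, -0.2], [0.037, -0.012, 0, 0, 0, -0.2], [0.037, -0.012, 0, 0, 0, -0.2], [0.037, -0.012, 0, 0, 0, -0.2], [0.037, -0.012, 0, 0, 0, -0.17], [0, 0, 0, 0, 0, 0]], "jaw": 0.3, "force": 30}}

```text
time_s: 1.6
tcp_pos: [0.5672, 0.4393, 0.2291]
eef_rot: [0.0, 0.631, 0.775, -0.001]
wrist_force: [-0.7, 1.0, 0.5]
opening: 0.0596
finger_force: 0.0
```

Emit:
{"fn": "move_arm", "kwargs": {"steps": [[0, 0, -0.04, 0, 0, 0], [0, 0, -0.04, 0, 0, 0], [0, 0, -0.042, 0, 0, 0], [-0.012, -0.0025, 0, 0, 0, 0], [-0.012, -0.0025, 0, 0, 0, 0], [-0.012, -0.0025, 0, 0, 0, 0], [-0.012, -0.0025, 0, 0, 0, 0], [-0.012, -0.0025, 0, 0, 0, 0], [-0.012, -0.0025, 0, 0, 0, 0], [0, 0, 0, 0, 0, 0], [0, 0, 0, 0, 0, 0]]}}

```text
time_s: 2.7
tcp_pos: [0.4912, 0.4274, 0.1096]
eef_rot: [0.0, 0.628, 0.778, 0.0]
wrist_force: [0.6, 0.3, 0.1]
opening: 0.0597
finger_force: 0.0
```

Emit:
{"fn": "move_arm", "kwargs": {"steps": [[0, 0, 0.04, 0, 0, 0], [0, 0, 0.04, 0, 0, 0], [0, 0, 0.04, 0, 0, 0], [-0.03, -0.03, 0, 0, 0, 0], [-0.01, -0.04, 0, 0, 0, 0], [-0.01, -0.04, 0, 0, 0, 0], [-0.01, -0.04, 0, 0, 0, 0]], "jaw": 0}}

```text
time_s: 3.4
tcp_pos: [0.4312, 0.276, 0.2295]
eef_rot: [0.0, 0.628, 0.778, 0.0]
wrist_force: [0.7, -0.4, 0.7]
opening: 0.0854
finger_force: 0.0
```

```bash
cat > st.py <<'E'
from h import *
np.set_printoptions(suppress=True,precision=4)
t=Cam("top");s=Cam("scene")
o=arm.observe();q=o["eef_rot"];print(o["time_s"],o["tcp_pos"],"yaw_y",np.degrees(np.arctan2(q[2]**2-q[1]**2,2*q[1]*q[2]))%180,o["opening"])
a=[b for b in blobs(mask(t,"red")) if b[0]<200 and b[1]>190];b=[b for b in blobs(mask(s,"red"),8) if b[0]>400 and b[1]<220]
print("handle",[x[:3] for x in a],[x[:3] for x in b]); 
if a and b: print(tri(t,a[0][:2],s,b[0][:2]))
for n,col,w in(("Cr","red",1),("Cb","blue",1)):
    for x in blobs(mask(t,col),100):
        if 270<x[0]<420 and 150<x[1]<300: print(n,x[:3],t.onz([x[:2]],.04)[0][:2],np.round(quad_on(t,x[3],.04)[2],1))
for x in blobs(white(t),60):
    if 270<x[0]<500 and 150<x[1]<310 and x[2]<1000: print("S",x[0],x[1],x[2],t.onz([x[:2]],.02)[0][:2],np.round(quad_on(t,x[3],.02)[1:2],0),np.round(quad_on(t,x[3],.02)[2],1))
E
python3 st.py
```

```text
3.5 [0.4308 0.274  0.2296] yaw_y 11.96538136305602 0.08524913387672708
handle [(131.7629846378932, 363.43599122165324, 1367.0), (175.76695929768556, 358.08140462889065, 1253.0), (133.1636863823934, 309.2764786795048, 727.0), (124.59984697781178, 275.3205814843152, 1307.0), (167.8640776699029, 240.4368932038835, 103.0)] [(439.6666666666667, 145.13888888888889, 144.0)]
(array([ 0.1073,  0.6921, -0.2493]), np.float64(0.08652101781516659))
Cr (318.48333333333335, 239.4625, 240.0) [0.5185 0.0254] 64.5
Cr (311.3731884057971, 187.92753623188406, 276.0) [0.6641 0.0487] 1.2
Cb (395.76666666666665, 241.06666666666666, 240.0) [ 0.5183 -0.1926] 19.3
Cb (290.1280276816609, 188.90657439446366, 289.0) [0.66   0.1089] 4.8
S 332.6101694915254 273.17514124293785 177.0 [ 0.424  -0.0168] [[48. 29.]] 69.4
S 372.2849162011173 272.24581005586595 179.0 [ 0.4288 -0.1297] [[46. 28.]] 46.1
S 358.3885714285714 244.26857142857142 175.0 [ 0.5075 -0.089 ] [[48. 30.]] 17.6
```

Emit:
{"fn": "move_arm", "kwargs": {"steps": [[-0.001, -0.0365, 0, 0, 0, -0.136], [-0.001, -0.0365, 0, 0, 0, -0.136], [-0.001, -0.0365, 0, 0, 0, -0.136], [-0.001, -0.0365, 0, 0, 0, -0.136], [-0.001, -0.0365, 0, 0, 0, -0.136], [-0.001, -0.0365, 0, 0, 0, -0.136], [-0.001, -0.0365, 0, 0, 0, -0.136], [0, -0.0365, 0, 0, 0, -0.136], [0, 0, -0.045, 0, 0, 0], [0, 0, -0.045, 0, 0, 0], [0, 0, -0.04, 0, 0, 0], [0, 0, 0, 0, 0, 0]], "jaw": 0.3}}

```text
time_s: 4.7
tcp_pos: [0.4215, -0.014, 0.0947]
eef_rot: [-0.003, 0.822, 0.57, -0.002]
wrist_force: [-0.6, 0.3, 0.5]
opening: 0.0599
finger_force: 0.0
```

```bash
python3 st.py|grep -v S
python3 - <<'E'
from h import *
t=Cam("top");s=Cam("scene");print(tri(t,(167.86,240.44),s,(439.67,145.14)))
E
```

```text
4.8 [ 0.4245 -0.0149  0.1004] yaw_y 159.4887492119103 0.05945097558173562
handle [(167.13846153846154, 241.37692307692308, 130.0)] [(439.6901408450704, 145.21830985915494, 142.0)]
(array([0.5029, 0.4265, 0.115 ]), np.float64(0.0015465230820216895))
Cr (371.2, 287.9818181818182, 165.0) [ 0.3859 -0.1248] 72.2
Cr (347.5257510729614, 279.5429184549356, 466.0) [ 0.4081 -0.0582] 69.2
Cr (323.8045977011494, 269.6264367816092, 174.0) [0.4344 0.0088] 72.6
Cr (318.5188284518828, 239.46443514644352, 239.0) [0.5185 0.0253] 64.5
Cr (311.3465703971119, 187.92418772563178, 277.0) [0.6641 0.0487] 1.2
Cb (395.765690376569, 241.0878661087866, 239.0) [ 0.5183 -0.1926] 19.3
Cb (290.10689655172416, 188.9344827586207, 290.0) [0.66   0.1089] 4.8
(array([0.50548066, 0.42394558, 0.11782306]), np.float64(0.0010803754502369514))
```

Emit:
{"fn": "move_arm", "kwargs": {"steps": [[-0.001, -0.003, -0.04, 0, 0, 0], [0, 0, -0.035, 0, 0, 0], [0, 0, -0.021, 0, 0, 0], [0, 0, 0, 0, 0, 0], [0, 0, 0, 0, 0, 0]]}}

```text
time_s: 5.4
tcp_pos: [0.4246, -0.0183, 0.0056]
eef_rot: [0.001, 0.822, 0.57, 0.001]
wrist_force: [0.3, -0.1, 0.7]
opening: 0.0599
finger_force: 0.0
```

Emit:
{"fn": "move_arm", "kwargs": {"steps": [[0, 0, 0, 0, 0, 0], [0, 0, 0, 0, 0, 0], [0, 0, 0, 0, 0, 0], [0, 0, 0, 0, 0, 0], [0, 0, 0.02, 0, 0, 0], [0, 0, 0.04, 0, 0, 0], [0, 0, 0.04, 0, 0, 0], [0, 0, 0.04, 0, 0, 0], [0, 0, 0.03, 0, 0, 0]], "jaw": 1, "force": 20}}

```text
time_s: 6.3
tcp_pos: [0.4239, -0.0181, 0.177]
eef_rot: [0.001, 0.822, 0.57, 0.001]
wrist_force: [-0.6, 0.8, 0.0]
opening: 0.0296
finger_force: 20.4
```

Emit:
{"fn": "move_arm", "kwargs": {"steps": [[0.013, -0.041, 0, 0, 0, 0], [0.013, -0.041, 0, 0, 0, 0], [0.013, -0.041, 0, 0, 0, 0], [0.013, -0.041, 0, 0, 0, 0], [0.013, -0.041, 0, 0, 0, 0], [0.013, -0.041, 0, 0, 0, 0], [0.013, -0.041, 0, 0, 0, 0], [0.013, -0.041, 0, 0, 0, 0], [0.012, -0.04, 0, 0, 0, 0.05], [0, 0, -0.04, 0, 0, 0.1], [0, 0, -0.04, 0, 0, 0.1], [0, 0, -0.03, 0, 0, 0]]}}

```text
time_s: 7.5
tcp_pos: [0.5388, -0.386, 0.0614]
eef_rot: [-0.001, 0.782, 0.623, 0.0]
wrist_force: [0.6, 0.5, 0.0]
opening: 0.0296
finger_force: 20.4
```

Emit:
{"fn": "move_arm", "kwargs": {"steps": [[0, 0, 0, 0, 0, 0], [0, 0, 0, 0, 0, 0], [0, 0, 0, 0, 0, 0], [0, 0, 0, 0, 0, 0], [0, 0, 0.04, 0, 0, 0], [0, 0, 0.04, 0, 0, 0], [0, 0, 0.04, 0, 0, 0], [0, 0, 0, 0, 0, 0]], "jaw": 0.3}}

```text
time_s: 8.3
tcp_pos: [0.5416, -0.3883, 0.1923]
eef_rot: [0.006, 0.783, 0.622, 0.001]
wrist_force: [0.8, -1.1, -0.5]
opening: 0.0597
finger_force: 0.0
```

```bash
python3 st.py
```

```text
8.4 [ 0.5401 -0.3868  0.1861] yaw_y 166.9835970177145 0.05985656902582371
handle [(167.18320610687022, 241.34351145038167, 131.0)] [(439.65034965034965, 145.1888111888112, 143.0)]
(array([0.503 , 0.4263, 0.1152]), np.float64(0.0015860432242475358))
Cr (318.5495867768595, 239.43388429752065, 242.0) [0.5186 0.0252] 62.5
Cr (311.3626373626374, 187.89743589743588, 273.0) [0.6642 0.0487] 1.2
Cb (395.9017094017094, 240.83760683760684, 234.0) [ 0.519 -0.193] 19.3
Cb (290.08304498269894, 188.92041522491348, 289.0) [0.66  0.109] 4.8
S 372.35087719298247 272.0643274853801 171.0 [ 0.4293 -0.1299] [[46. 28.]] 46.1
S 358.39204545454544 244.3125 176.0 [ 0.5074 -0.089 ] [[48. 30.]] 17.6
S 457.85093167701865 236.52173913043478 161.0 [ 0.5352 -0.3756] [[48. 29.]] 77.2
```

Emit:
{"fn": "move_arm", "kwargs": {"steps": [[-0.016, 0.036, 0, 0, 0, -0.148], [-0.016, 0.036, 0, 0, 0, -0.148], [-0.016, 0.036, 0, 0, 0, -0.148], [-0.016, 0.036, 0, 0, 0, -0.148], [-0.016, 0.037, 0, 0, 0, -0.148], [-0.017, 0.037, 0, 0, 0, -0.148], [-0.017, 0.037, 0, 0, 0, -0.148], [0, 0, -0.045, 0, 0, 0], [0, 0, -0.045, 0, 0, 0], [0, 0, -0.03, 0, 0, 0], [0, 0, 0, 0, 0, 0]]}}

```text
time_s: 9.5
tcp_pos: [0.422, -0.1287, 0.0585]
eef_rot: [-0.003, 0.921, 0.39, -0.002]
wrist_force: [-0.1, -0.9, 0.6]
opening: 0.0601
finger_force: 0.0
```

Emit:
{"fn": "move_arm", "kwargs": {"steps": [[0, 0, -0.04, 0, 0, 0], [0, 0, -0.021, 0, 0, 0], [0, 0, 0, 0, 0, 0], [0, 0, 0, 0, 0, 0]]}}

```text
time_s: 9.9
tcp_pos: [0.4257, -0.1313, 0.0039]
eef_rot: [0.0, 0.921, 0.39, 0.0]
wrist_force: [0.6, -0.5, 1.0]
opening: 0.0595
finger_force: 0.0
```

Emit:
{"fn": "move_arm", "kwargs": {"steps": [[0, 0, 0, 0, 0, 0], [0, 0, 0, 0, 0, 0], [0, 0, 0, 0, 0, 0], [0, 0, 0, 0, 0, 0], [0, 0, 0.02, 0, 0, 0], [0, 0, 0.04, 0, 0, 0], [0, 0, 0.04, 0, 0, 0], [0, 0, 0.04, 0, 0, 0], [0, 0, 0.03, 0, 0, 0]], "jaw": 1}}

```text
time_s: 10.8
tcp_pos: [0.4258, -0.1313, 0.1759]
eef_rot: [0.001, 0.921, 0.39, 0.001]
wrist_force: [-0.2, -0.7, 0.4]
opening: 0.0296
finger_force: 20.4
```

Emit:
{"fn": "move_arm", "kwargs": {"steps": [[0.004, -0.039, 0, 0, 0, 0.18], [0.004, -0.039, 0, 0, 0, 0.18], [0.004, -0.039, 0, 0, 0, 0.18], [0.004, -0.039, 0, 0, 0, 0.18], [0.004, -0.039, 0, 0, 0, 0.18], [0.004, -0.039, 0, 0, 0, 0.18], [0, 0, 0, 0, 0, 0], [0, 0, -0.04, 0, 0, 0], [0, 0, -0.04, 0, 0, 0], [0, 0, -0.03, 0, 0, 0], [0, 0, 0, 0, 0, 0]]}}

```text
time_s: 11.9
tcp_pos: [0.4473, -0.3621, 0.0584]
eef_rot: [-0.003, 0.776, 0.631, 0.0]
wrist_force: [-0.5, 1.2, -0.3]
opening: 0.0292
finger_force: 20.4
```

Emit:
{"fn": "move_arm", "kwargs": {"steps": [[0, 0, 0, 0, 0, 0], [0, 0, 0, 0, 0, 0], [0, 0, 0, 0, 0, 0], [0, 0, 0, 0, 0, 0], [0, 0, 0.04, 0, 0, 0], [0, 0, 0.04, 0, 0, 0], [0, 0, 0.04, 0, 0, 0], [0, 0, 0, 0, 0, 0], [0, 0, 0, 0, 0, 0]], "jaw": 0.3}}

```text
time_s: 12.8
tcp_pos: [0.4498, -0.3657, 0.184]
eef_rot: [0.002, 0.776, 0.631, -0.0]
wrist_force: [-0.2, -0.1, -0.6]
opening: 0.0598
finger_force: 0.0
```

```bash
python3 st.py
```

```text
12.9 [ 0.4489 -0.3646  0.1815] yaw_y 168.29408111512987 0.05969066959919113
handle [(167.11627906976744, 241.42635658914728, 129.0)] [(439.70344827586206, 145.1103448275862, 145.0)]
(array([0.5028, 0.4265, 0.1153]), np.float64(0.0014540801830317473))
Cr (318.42857142857144, 239.4327731092437, 238.0) [0.5186 0.0256] 64.5
Cr (311.3795620437956, 187.92700729927006, 274.0) [0.6641 0.0486] 1.2
Cb (395.8223140495868, 241.02892561983472, 242.0) [ 0.5184 -0.1928] 19.3
Cb (290.06271777003485, 188.90940766550523, 287.0) [0.66   0.1091] 1.4
S 453.59322033898303 266.42937853107344 177.0 [ 0.4494 -0.3632] [[48. 32.]] 77.1
S 358.39204545454544 244.3125 176.0 [ 0.5074 -0.089 ] [[48. 30.]] 17.6
S 457.6602564102564 236.37820512820514 156.0 [ 0.5356 -0.3751] [[48. 29.]] 78.2
```

Emit:
{"fn": "move_arm", "kwargs": {"steps": [[0.007, 0.034, 0, 0, 0, -0.25], [0.007, 0.034, 0, 0, 0, -0.25], [0.007, 0.034, 0, 0, 0, -0.25], [0.007, 0.034, 0, 0, 0, -0.25], [0.007, 0.034, 0, 0, 0, -0.25], [0.007, 0.035, 0, 0, 0, -0.25], [0.007, 0.035, 0, 0, 0, -0.25], [0.007, 0.035, 0, 0, 0, -0.25], [0, 0, -0.045, 0, 0, 0], [0, 0, -0.045, 0, 0, 0], [0, 0, -0.03, 0, 0, 0], [0, 0, 0, 0, 0, 0]]}}

```text
time_s: 14.1
tcp_pos: [0.5011, -0.0879, 0.0566]
eef_rot: [-0.003, 0.987, 0.159, -0.004]
wrist_force: [-0.3, 0.8, 0.8]
opening: 0.0602
finger_force: 0.0
```

Emit:
{"fn": "move_arm", "kwargs": {"steps": [[0, 0, -0.036, 0, 0, 0], [0, 0, -0.02, 0, 0, 0], [0, 0, 0, 0, 0, 0], [0, 0, 0, 0, 0, 0]]}}

```text
time_s: 14.5
tcp_pos: [0.5056, -0.0902, 0.0077]
eef_rot: [0.0, 0.987, 0.159, 0.0]
wrist_force: [-0.1, 0.8, 1.1]
opening: 0.0598
finger_force: 0.0
```

Emit:
{"fn": "move_arm", "kwargs": {"steps": [[0, 0, 0, 0, 0, 0], [0, 0, 0, 0, 0, 0], [0, 0, 0, 0, 0, 0], [0, 0, 0, 0, 0, 0], [0, 0, 0.02, 0, 0, 0], [0, 0, 0.04, 0, 0, 0], [0, 0, 0.04, 0, 0, 0], [0, 0, 0.04, 0, 0, 0], [0, 0, 0.03, 0, 0, 0]], "jaw": 1}}

```text
time_s: 15.4
tcp_pos: [0.5059, -0.0902, 0.1801]
eef_rot: [0.001, 0.987, 0.159, 0.001]
wrist_force: [0.5, -0.7, -0.0]
opening: 0.03
finger_force: 20.0
```

Emit:
{"fn": "move_arm", "kwargs": {"steps": [[-0.001, -0.037, 0, 0, 0, 0.245], [-0.001, -0.037, 0, 0, 0, 0.245], [-0.001, -0.037, 0, 0, 0, 0.245], [-0.001, -0.037, 0, 0, 0, 0.245], [-0.001, -0.037, 0, 0, 0, 0.245], [-0.001, -0.037, 0, 0, 0, 0.245], [-0.001, -0.037, 0, 0, 0, 0.245], [-0.001, -0.036, 0, 0, 0, 0.245], [0, 0, 0, 0, 0, 0], [0, 0, -0.045, 0, 0, 0], [0, 0, -0.045, 0, 0, 0], [0, 0, 0, 0, 0, 0]]}}

```text
time_s: 16.6
tcp_pos: [0.4945, -0.3814, 0.0802]
eef_rot: [-0.005, 0.782, 0.623, -0.0]
wrist_force: [-1.0, 1.6, -1.0]
opening: 0.0298
finger_force: 20.0
```

Emit:
{"fn": "move_arm", "kwargs": {"steps": [[0, 0, 0, 0, 0, 0], [0, 0, 0, 0, 0, 0], [0, 0, 0, 0, 0, 0], [0, 0, 0, 0, 0, 0], [0, 0, 0.04, 0, 0, 0], [0, 0, 0.04, 0, 0, 0], [0, 0, 0.02, 0, 0, 0], [0, 0, 0, 0, 0, 0], [0, 0, 0, 0, 0, 0]], "jaw": 0.3}}

```text
time_s: 17.5
tcp_pos: [0.4975, -0.3852, 0.187]
eef_rot: [0.001, 0.782, 0.623, 0.0]
wrist_force: [-0.1, -0.6, -0.7]
opening: 0.0598
finger_force: 0.0
```

```bash
python3 st.py
```

```text
17.6 [ 0.4968 -0.3845  0.1851] yaw_y 167.0952744043549 0.05998295262317338
handle [(167.11627906976744, 241.42635658914728, 129.0)] [(439.65034965034965, 145.1888111888112, 143.0)]
(array([0.5027, 0.4265, 0.115 ]), np.float64(0.0016366479854064777))
Cr (318.4769874476987, 239.4225941422594, 239.0) [0.5186 0.0254] 64.5
Cr (311.38321167883214, 187.92700729927006, 274.0) [0.6641 0.0486] 1.2
Cb (395.8242677824268, 240.90376569037656, 239.0) [ 0.5188 -0.1928] 19.3
Cb (290.0804195804196, 188.8916083916084, 286.0) [0.6601 0.109 ] 1.4
S 453.61290322580646 266.23118279569894 186.0 [ 0.4499 -0.3632] [[49. 32.]] 77.1
S 459.8662790697674 249.65697674418604 172.0 [ 0.4976 -0.3814] [[48. 32.]] 67.9
S 457.7070063694268 236.40764331210192 157.0 [ 0.5356 -0.3752] [[48. 29.]] 78.2
```

Emit:
{"fn": "move_arm", "kwargs": {"steps": [[0.0045, 0.038, 0, 0, 0, 0.216], [0.0045, 0.038, 0, 0, 0, 0.216], [0.0045, 0.038, 0, 0, 0, 0.216], [0.004, 0.038, 0, 0, 0, 0.216], [0.004, 0.0395, 0, 0, 0, 0.216], [0, 0, 0, 0, 0, 0], [0, 0, -0.045, 0, 0, 0], [0, 0, -0.045, 0, 0, 0], [0, 0, -0.02, 0, 0, 0], [0, 0, 0, 0, 0, 0], [0, 0, 0, 0, 0, 0]]}}

```text
time_s: 18.7
tcp_pos: [0.5184, -0.1935, 0.0763]
eef_rot: [-0.0, 0.577, 0.816, 0.0]
wrist_force: [-0.6, -0.7, 0.4]
opening: 0.0596
finger_force: 0.0
```

```bash
python3 st.py|grep -v S
```

```text
18.8 [ 0.5195 -0.1942  0.078 ] yaw_y 19.472712222477668 0.059802052048139584
handle [(167.13846153846154, 241.37692307692308, 130.0)] [(439.65034965034965, 145.1888111888112, 143.0)]
(array([0.5029, 0.4264, 0.1151]), np.float64(0.0016467862238533158))
Cr (318.5397489539749, 239.40167364016736, 239.0) [0.5187 0.0253] 64.5
Cr (311.40363636363634, 187.95636363636365, 275.0) [0.664  0.0486] 1.2
Cb (290.11034482758623, 188.9344827586207, 290.0) [0.66   0.1089] 4.8
```

Emit:
{"fn": "move_arm", "kwargs": {"steps": [[0, 0, -0.04, 0, 0, 0], [0, 0, -0.02, 0, 0, 0], [0, 0, -0.009, 0, 0, 0], [0, 0, 0, 0, 0, 0], [0, 0, 0, 0, 0, 0]]}}

```text
time_s: 19.3
tcp_pos: [0.5197, -0.1941, 0.0091]
eef_rot: [0.001, 0.577, 0.817, 0.0]
wrist_force: [0.5, -1.1, 0.1]
opening: 0.0597
finger_force: 0.0
```

Emit:
{"fn": "move_arm", "kwargs": {"steps": [[0, 0, 0, 0, 0, 0], [0, 0, 0, 0, 0, 0], [0, 0, 0, 0, 0, 0], [0, 0, 0, 0, 0, 0], [0, 0, 0.02, 0, 0, 0], [0, 0, 0.04, 0, 0, 0], [0, 0, 0.04, 0, 0, 0], [0, 0, 0.02, 0, 0, 0], [0, 0, 0, 0, 0, 0]], "jaw": 1, "force": 30}}

```text
time_s: 20.2
tcp_pos: [0.5207, -0.1947, 0.1316]
eef_rot: [0.003, 0.577, 0.817, 0.0]
wrist_force: [0.2, -0.8, -1.3]
opening: 0.0438
finger_force: 31.4
```

```bash
python3 st.py|grep -v S
python3 - <<'E'
from h import *
s=Cam("scene");b=[x for x in blobs(mask(s,"blue"),40) if x[0]<330 and x[0]>210];print([x[:3] for x in b],[s.onz([x[:2]],.16) for x in b])
E
```

```text
20.3 [ 0.5188 -0.1935  0.1273] yaw_y 19.496567413611015 0.04360008750641339
handle [(167.13846153846154, 241.37692307692308, 130.0)] [(439.65034965034965, 145.1888111888112, 143.0)]
(array([0.5029, 0.4264, 0.1151]), np.float64(0.0016467862238533158))
Cr (318.5103734439834, 239.43983402489627, 241.0) [0.5185 0.0253] 64.5
Cr (311.40363636363634, 187.95636363636365, 275.0) [0.664  0.0486] 1.2
Cb (290.09655172413795, 188.93793103448274, 290.0) [0.66  0.109] 4.8
[(230.52173913043478, 192.7391304347826, 92.0)] [array([[ 0.52531396, -0.20554239,  0.16      ]])]
```

Emit:
{"fn": "move_arm", "kwargs": {"steps": [[0.0176, 0.0378, 0, 0, 0, -0.068], [0.0176, 0.0378, 0, 0, 0, -0.068], [0.0176, 0.0378, 0, 0, 0, -0.068], [0.0176, 0.0378, 0, 0, 0, -0.068], [0.0176, 0.0378, 0, 0, 0, -0.068], [0.0176, 0.0378, 0, 0, 0, -0.068], [0.0176, 0.0378, 0, 0, 0, -0.068], [0.0176, 0.0378, 0, 0, 0, -0.068], [0, 0, 0, 0, 0, 0], [0, 0, -0.03, 0, 0, 0], [0, 0, -0.03, 0, 0, 0], [0, 0, 0, 0, 0, 0]]}}

```text
time_s: 21.55
tcp_pos: [0.6551, 0.1088, 0.0606]
eef_rot: [-0.004, 0.687, 0.726, -0.003]
wrist_force: [-0.9, -0.5, -2.6]
opening: 0.0433
finger_force: 31.5
```

```bash
python3 st.py|head -1; sed -i 's/^from h.*/from h import */' st.py; python3 -c "
from h import *
print(arm.observe()['tcp_pos'])"
```

```text
21.65 [0.6582 0.1086 0.0663] yaw_y 3.1608819310040306 0.04338173157801515
[0.65823851 0.10860724 0.06626918]
```

Emit:
{"fn": "move_arm", "kwargs": {"steps": [[0.0015, 0, -0.008, 0, 0, 0], [0, 0, -0.005, 0, 0, 0], [0, 0, -0.002, 0, 0, 0], [0, 0, 0, 0, 0, 0], [0, 0, 0, 0, 0, 0]]}}

```text
time_s: 22.15
tcp_pos: [0.6612, 0.109, 0.0527]
eef_rot: [0.0, 0.687, 0.726, 0.0]
wrist_force: [0.2, 0.3, -1.9]
opening: 0.0438
finger_force: 31.5
```

Emit:
{"fn": "move_arm", "kwargs": {"steps": [[0, 0, -0.002, 0, 0, 0], [0, 0, -0.001, 0, 0, 0], [0, 0, 0, 0, 0, 0]]}}

```text
time_s: 22.45
tcp_pos: [0.661, 0.109, 0.0494]
eef_rot: [0.0, 0.687, 0.726, 0.0]
wrist_force: [-0.1, -0.5, -2.2]
opening: 0.0437
finger_force: 31.6
```

Emit:
{"fn": "move_arm", "kwargs": {"steps": [[0, 0, 0, 0, 0, 0], [0, 0, 0, 0, 0, 0], [0, 0, 0, 0, 0, 0], [0, 0, 0, 0, 0, 0], [0, 0, 0.03, 0, 0, 0], [0, 0, 0.04, 0, 0, 0], [0, 0, 0.04, 0, 0, 0], [-0.04, -0.02, 0, 0, 0, 0], [-0.04, -0.02, 0, 0, 0, 0], [-0.04, -0.02, 0, 0, 0, 0], [0, 0, 0, 0, 0, 0]], "jaw": 0.3}}

```text
time_s: 23.55
tcp_pos: [0.536, 0.0481, 0.1581]
eef_rot: [-0.001, 0.688, 0.726, -0.001]
wrist_force: [0.8, -0.2, 0.3]
opening: 0.06
finger_force: 0.0
```

```bash
cat > chk.py <<'E'
from h import *
import sys
np.set_printoptions(suppress=True,precision=4)
t=Cam("top");s=Cam("scene")
C=np.array([.6635,.0484]);a=np.radians(3.1);ex=np.array([np.cos(a),np.sin(a)]);ey=np.array([-ex[1],ex[0]])
for col in("red","blue"):
    for c in(t,s):
        for x in blobs(mask(c,col),100):
            p=c.onz([x[:2]],.08)[0][:2]
            if .62<p[0]<.7 and -.03<p[1]<.16 and .03<t.c[2]: print(col,"top" if c is t else "scene",x[:3],p,"shelf xy",np.array([(p-C)@ex,(p-C)@ey]),np.round(quad_on(c,x[3],.08)[1],1),np.round(quad_on(c,x[3],.08)[2],1))
E
python3 chk.py; python3 st.py
```

```text
red top (311.79347826086956, 185.1086956521739, 184.0) [0.6666 0.0471] shelf xy [ 0.003  -0.0015] [30.5 46.8] 1.2
red scene (342.3954545454545, 234.5090909090909, 220.0) [0.694  0.0337] shelf xy [ 0.0297 -0.0164] [43.9 43.2] 4.3
blue scene (363.88770053475935, 218.94117647058823, 187.0) [0.6649 0.1066] shelf xy [0.0046 0.058 ] [42.1 41.5] 4.7
23.75 [0.542  0.049  0.1599] yaw_y 3.1769287686755745 0.06004401961492841
handle [(167.13846153846154, 241.37692307692308, 130.0)] [(439.65034965034965, 145.1888111888112, 143.0)]
(array([0.5029, 0.4264, 0.1151]), np.float64(0.0016467862238533158))
Cr (300.6592920353982, 234.03982300884957, 452.0) [0.5327 0.0759] 82.1
Cr (333.29257641921396, 207.9868995633188, 229.0) [ 0.6083 -0.0146] 81.7
Cr (306.3973288814691, 203.84641068447414, 599.0) [0.6184 0.0617] 80.4
Cr (278.9603524229075, 198.31277533039648, 227.0) [0.6325 0.1398] 81.3
Cr (311.7908496732026, 184.16339869281046, 153.0) [0.6749 0.0477] 1.2
S 453.5080213903743 266.14438502673795 187.0 [ 0.4502 -0.3629] [[49. 32.]] 77.1
S 458.7287671232877 242.82465753424657 365.0 [ 0.5172 -0.3782] [[83. 53.]] 10.4
```

Emit:
{"fn": "move_arm", "kwargs": {"steps": [[-0.02, -0.035, 0, 0, 0, -0.2], [-0.02, -0.035, 0, 0, 0, -0.2], [-0.02, -0.035, 0, 0, 0, -0.2], [-0.02, -0.035, 0, 0, 0, -0.2], [0, -0.03, 0, 0, 0, -0.18], [0, 0, 0, 0, 0, 0]]}}

```text
time_s: 24.35
tcp_pos: [0.4618, -0.1242, 0.1599]
eef_rot: [0.001, 0.851, 0.526, 0.0]
wrist_force: [0.0, 0.9, -0.3]
opening: 0.0601
finger_force: 0.0
```

```bash
python3 chk.py; python3 st.py
python3 - <<'E'
from h import *
a={"t":[],"s":[]}
for i in range(3):
    for k,n,u,z in(("t","top",(318,239),.04),("s","scene",(316,201),.04)):
        c=Cam(n); b=near(c,"red",u,100); m=b[3]
        ap=cv2.approxPolyDP(m.astype(np.int32).reshape(-1,1,2),4,True)[:,0]
        P=c.onz(ap,z)[:,:2]; d=np.roll(P,-1,0)-P
        a[k].append((np.degrees(np.arctan2(d[:,1],d[:,0]))%90).round(1).tolist())
print(a)
E
```

```text
red top (311.40363636363634, 187.95636363636365, 275.0) [0.6587 0.0479] shelf xy [-0.0048 -0.0002] [44.4 44.1] 1.2
red scene (342.6919431279621, 234.45497630331752, 211.0) [0.6941 0.0344] shelf xy [ 0.0298 -0.0156] [40.4 42.9] 1.9
blue top (289.0, 187.0, 225.0) [0.66   0.1096] shelf xy [-0.0002  0.0613] [39.  38.6] 1.4
blue scene (363.88770053475935, 218.94117647058823, 187.0) [0.6649 0.1066] shelf xy [0.0046 0.058 ] [42.1 41.5] 4.7
24.55 [ 0.4616 -0.1204  0.1594] yaw_y 153.8981246525073 0.05944914002942019
handle [(167.14728682170542, 241.33333333333334, 129.0)] [(439.65034965034965, 145.1888111888112, 143.0)]
(array([0.503 , 0.4263, 0.1152]), np.float64(0.0016801138028755332))
Cr (407.2406639004149, 286.253112033195, 482.0) [ 0.3925 -0.226 ] 59.6
Cr (418.37002341920373, 257.27634660421546, 854.0) [ 0.474 -0.257] 60.1
Cr (318.50416666666666, 239.4, 240.0) [0.5187 0.0254] 64.5
Cr (311.3731884057971, 187.92753623188406, 276.0) [0.6641 0.0487] 1.2
Cb (289.03097345132744, 186.9646017699115, 226.0) [0.6655 0.1121] 1.4
S 458.7255434782609 242.72554347826087 368.0 [ 0.5174 -0.3781] [[83. 53.]] 10.4
{'t': [[64.7, 62.9, 66.3, 66.4], [64.7, 62.9, 66.3, 66.4], [64.7, 62.9, 66.3, 66.4]], 's': [[67.3, 74.0, 69.6, 68.7], [67.3, 74.0, 73.7, 68.7], [67.3, 74.0, 73.7, 68.7]]}
```

Emit:
{"fn": "move_arm", "kwargs": {"steps": [[0.0142, 0.0364, 0, 0, 0, 0.005], [0.0142, 0.0364, 0, 0, 0, 0.005], [0.0142, 0.0364, 0, 0, 0, 0.005], [0.0142, 0.0364, 0, 0, 0, 0.005], [0, 0, -0.04, 0, 0, 0], [0, 0, -0.04, 0, 0, 0], [0, 0, 0, 0, 0, 0], [0, 0, 0, 0, 0, 0]]}}

```text
time_s: 25.65
tcp_pos: [0.5173, 0.0247, 0.0798]
eef_rot: [-0.0, 0.846, 0.533, -0.0]
wrist_force: [1.7, -0.1, 0.5]
opening: 0.0598
finger_force: 0.0
```

Emit:
{"fn": "move_arm", "kwargs": {"steps": [[0.001, 0.0005, -0.04, 0, 0, 0], [0, 0, -0.02, 0, 0, 0], [0, 0, -0.01, 0, 0, 0], [0, 0, 0, 0, 0, 0], [0, 0, 0, 0, 0, 0]]}}

```text
time_s: 26.15
tcp_pos: [0.5202, 0.0247, 0.0114]
eef_rot: [0.001, 0.846, 0.533, 0.001]
wrist_force: [-0.9, 0.3, 0.7]
opening: 0.0596
finger_force: 0.0
```

Emit:
{"fn": "move_arm", "kwargs": {"steps": [[0, 0, 0, 0, 0, 0], [0, 0, 0, 0, 0, 0], [0, 0, 0, 0, 0, 0], [0, 0, 0, 0, 0, 0], [0, 0, 0.02, 0, 0, 0], [0, 0, 0.04, 0, 0, 0], [0, 0, 0.04, 0, 0, 0], [0, 0, 0.02, 0, 0, 0], [0, 0, 0, 0, 0, 0]], "jaw": 1, "force": 30}}

```text
time_s: 27.05
tcp_pos: [0.5211, 0.0246, 0.1336]
eef_rot: [0.002, 0.846, 0.533, 0.002]
wrist_force: [0.9, -0.4, -1.5]
opening: 0.0435
finger_force: 31.4
```

Emit:
{"fn": "move_arm", "kwargs": {"steps": [[0.0289, 0.0047, 0, 0, 0, 0.191], [0.0289, 0.0047, 0, 0, 0, 0.191], [0.0289, 0.0047, 0, 0, 0, 0.191], [0.0289, 0.0047, 0, 0, 0, 0.191], [0.0289, 0.0047, 0, 0, 0, 0.191], [0, 0, 0, 0, 0, 0], [0, 0, -0.03, 0, 0, 0], [0, 0, -0.025, 0, 0, 0], [0, 0, 0, 0, 0, 0], [0, 0, 0, 0, 0, 0]]}}

```text
time_s: 28.05
tcp_pos: [0.6624, 0.0486, 0.074]
eef_rot: [-0.001, 0.688, 0.725, -0.0]
wrist_force: [0.4, -0.1, -1.4]
opening: 0.0434
finger_force: 31.5
```

```bash
python3 st.py|head -1
```

```text
28.15 [0.6639 0.0485 0.076 ] yaw_y 3.0097382676426956 0.04352940986653618
```

Emit:
{"fn": "move_arm", "kwargs": {"steps": [[0, 0, -0.014, 0, 0, 0], [0, 0, -0.007, 0, 0, 0], [0, 0, -0.003, 0, 0, 0], [0, 0, 0, 0, 0, 0], [0, 0, 0, 0, 0, 0]]}}

```text
time_s: 28.65
tcp_pos: [0.6632, 0.0485, 0.0513]
eef_rot: [0.0, 0.688, 0.726, -0.0]
wrist_force: [-5.0, -0.8, 8.3]
opening: 0.0432
finger_force: 31.6
```

Emit:
{"fn": "move_arm", "kwargs": {"steps": [[0, 0, 0, 0, 0, 0], [0, 0, 0, 0, 0, 0], [0, 0, 0, 0, 0, 0], [0, 0, 0, 0, 0, 0], [0, 0, 0.03, 0, 0, 0], [0, 0, 0.04, 0, 0, 0], [0, 0, 0.04, 0, 0, 0], [0, 0, 0.04, 0, 0, 0], [-0.04, 0.03, 0, 0, 0, 0], [-0.04, 0.03, 0, 0, 0, 0], [-0.04, 0.03, 0, 0, 0, 0], [-0.02, 0.04, 0, 0, 0, 0]], "jaw": 0.3}}

```text
time_s: 29.85
tcp_pos: [0.5208, 0.179, 0.2003]
eef_rot: [-0.0, 0.689, 0.725, -0.0]
wrist_force: [-0.1, 0.8, 0.2]
opening: 0.0598
finger_force: 0.0
```

Emit:
{"fn": "move_arm", "kwargs": {"steps": [[-0.02, 0.04, 0, 0, 0, 0.05], [-0.02, 0.04, 0, 0, 0, 0.05], [0, 0.04, 0, 0, 0, 0.05], [0, 0.04, 0, 0, 0, 0.05], [0, 0.04, 0, 0, 0, 0.05], [0, 0, 0, 0, 0, 0.05], [0, 0, 0, 0, 0, 0]]}}

```text
time_s: 30.55
tcp_pos: [0.4829, 0.3791, 0.1998]
eef_rot: [-0.0, 0.628, 0.778, -0.0]
wrist_force: [-0.5, -0.3, 0.1]
opening: 0.0597
finger_force: 0.0
```

```bash
python3 chk.py; python3 st.py
python3 - <<'E'
from h import *
t=Cam("top");s=Cam("scene")
cv2.imwrite("pics/f1.png",np.hstack([cv2.resize(t.img[160:300,260:510],(400,224)),cv2.resize(s.img[170:290,120:400],(400,224))]));
E
```

```text
red top (311.6136363636364, 186.66666666666666, 264.0) [0.6623 0.0474] shelf xy [-0.0013 -0.0009] [47.2 46.8] 1.2
red scene (342.9669811320755, 225.96226415094338, 212.0) [0.6678 0.046 ] shelf xy [ 0.0042 -0.0027] [44.9 43.9] 3.0
blue top (289.8964143426295, 187.35458167330677, 251.0) [0.6591 0.1071] shelf xy [-0.0012  0.0589] [47.3 46.7] 1.6
blue scene (363.88770053475935, 218.94117647058823, 187.0) [0.6649 0.1066] shelf xy [0.0046 0.058 ] [42.1 41.5] 4.7
30.75 [0.4836 0.3776 0.2006] yaw_y 11.92384662997563 0.05966497457550962
handle [(104.01505419510237, 327.2474909674829, 4982.0), (36.486590038314176, 249.67816091954023, 261.0), (70.56525821596244, 234.61408450704226, 1065.0)] [(439.65034965034965, 145.1888111888112, 143.0), (445.0, 50.0, 13.0), (439.1456310679612, 32.33009708737864, 103.0), (444.0810810810811, 1.8783783783783783, 74.0)]
(array([ 0.2162,  0.6864, -0.1581]), np.float64(0.04905255886547184))
Cr (311.58555133079847, 186.63117870722434, 263.0) [0.6679 0.0481] 1.2
Cb (289.9448818897638, 187.46456692913387, 254.0) [0.6642 0.1095] 1.6
S 453.4578947368421 266.1421052631579 190.0 [ 0.4502 -0.3628] [[49. 32.]] 77.1
S 458.7085561497326 242.81550802139037 374.0 [ 0.5172 -0.3781] [[83. 53.]] 10.4
```

View pics/f1.png

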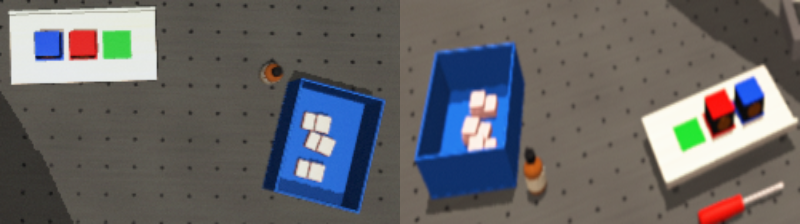

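Both cubes sit on their labels within about 2 mm and square, and all three scraps are in the bin at (315-325,120-170) in the left crop. Next I'll switch the laser back on.

Emit:
{"fn": "move_arm", "kwargs": {"steps": [[0.01, 0.024, 0, 0, 0, 0], [0.0095, 0.024, 0, 0, 0, 0], [0, 0, 0, 0, 0, 0], [0, 0, -0.04, 0, 0, 0], [0, 0, -0.03, 0, 0, 0], [0, 0, -0.022, 0, 0, 0], [0, 0, 0, 0, 0, 0]]}}

```text
time_s: 31.55
tcp_pos: [0.5008, 0.4246, 0.1047]
eef_rot: [-0.001, 0.629, 0.777, -0.003]
wrist_force: [-0.4, -0.6, -0.1]
opening: 0.0597
finger_force: 0.0
```

Emit:
{"fn": "move_arm", "kwargs": {"steps": [[0.012, 0.0025, 0, 0, 0, 0], [0.012, 0.0025, 0, 0, 0, 0], [0.012, 0.0025, 0, 0, 0, 0], [0.012, 0.0025, 0, 0, 0, 0], [0.012, 0.0025, 0, 0, 0, 0], [0.012, 0.0025, 0, 0, 0, 0], [0, 0, 0, 0, 0, 0], [0, 0, 0, 0, 0, 0]]}}

```text
time_s: 32.35
tcp_pos: [0.5751, 0.4413, 0.1096]
eef_rot: [0.0, 0.629, 0.777, 0.0]
wrist_force: [0.1, -0.5, 0.6]
opening: 0.0601
finger_force: 0.0
```

Emit:
{"fn": "move_arm", "kwargs": {"steps": [[0, 0, 0.04, 0, 0, 0], [0, 0, 0.04, 0, 0, 0], [0, 0, 0.04, 0, 0, 0], [-0.04, -0.02, 0, 0, 0, 0], [-0.04, -0.02, 0, 0, 0, 0], [-0.04, -0.04, 0, 0, 0, 0], [-0.02, -0.04, 0, 0, 0, 0], [-0.01, -0.04, 0, 0, 0, 0], [0, -0.04, 0, 0, 0, 0], [0, -0.04, 0, 0, 0, 0], [0, 0, 0, 0, 0, 0]]}}

```text
time_s: 33.45
tcp_pos: [0.4325, 0.2047, 0.2293]
eef_rot: [0.001, 0.631, 0.776, 0.0]
wrist_force: [0.4, 0.7, 0.3]
opening: 0.06
finger_force: 0.0
```

```bash
python3 st.py; python3 chk.py
python3 - <<'E'
from h import *
t=Cam("top");s=Cam("scene")
print(tri(t,near(t,"red",(163,216),60)[:2],s,near(s,"red",(456,157),60)[:2]))
cv2.imwrite("pics/f2.png",np.hstack([cv2.resize(t.img[130:300,140:510],(400,184)),cv2.resize(s.img[130:300,120:490],(400,184))]));
E
```

```text
33.55 [0.4327 0.2075 0.2293] yaw_y 11.923801531015096 0.05963630412874339
handle [(175.19442458899215, 364.0371694067191, 1399.0), (187.12010113780025, 310.79013906447534, 791.0), (150.54918032786884, 278.97131147540983, 244.0), (188.55544933078394, 274.6902485659656, 1046.0), (162.83660130718954, 216.41830065359477, 153.0)] [(456.48333333333335, 156.84166666666667, 120.0)]
(array([ 0.1879,  0.5983, -0.1985]), np.float64(0.27737521511343577))
Cr (311.5811320754717, 186.68301886792452, 265.0) [0.6677 0.0481] 1.2
Cb (289.03097345132744, 186.9646017699115, 226.0) [0.6655 0.1121] 1.4
S 453.5080213903743 266.14438502673795 187.0 [ 0.4502 -0.3629] [[49. 32.]] 77.1
S 458.70080862533695 242.87601078167117 371.0 [ 0.517  -0.3781] [[83. 53.]] 10.4
red top (311.6136363636364, 186.66666666666666, 264.0) [0.6623 0.0474] shelf xy [-0.0013 -0.0009] [47.2 46.8] 1.2
red scene (343.17410714285717, 225.6875, 224.0) [0.6671 0.0468] shelf xy [ 0.0035 -0.0018] [45.9 46.1] 3.0
blue top (289.0, 187.0, 225.0) [0.66   0.1096] shelf xy [-0.0002  0.0613] [39.  38.6] 1.4
blue scene (363.955, 218.58, 200.0) [0.6638 0.1073] shelf xy [0.0035 0.0588] [43.9 43.3] 4.7
(array([0.56903847, 0.44101315, 0.11614039]), np.float64(0.0010055665144221365))
```

View pics/f2.png

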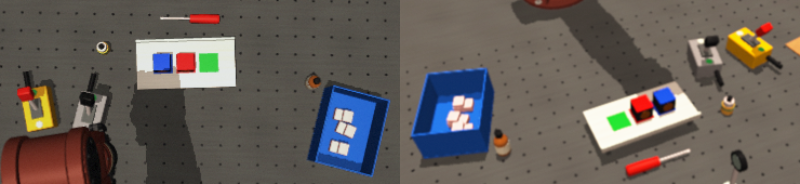

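The laser handle head is back at its ON position (.569,.441,.116). The lamp is unchanged, the cubes are on their labels, and the scraps are in the bin.

```bash
python3 -c "
from cell import arm
print(arm.job_done())"
```

```text
the job is handed in; nothing more can be done
None
```

The job is done and handed in: with the laser off, I put all three foam offcuts in the bin and set the red and blue cubes on their labels (within about 2 mm; there was no green cube), then switched the laser back on, with the lamp left on and the bottle, objective and screwdriver not touched.

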